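# Swing the light arm home into its index stop

### The job

On the black board, swing the lamp arm round its pin by pushing its outer end towards the stop block, until it is fully home: past the spring catch so that the catch snaps back behind it, and resting against the spring plunger. Push gently: do not drive the plunger to the bottom, leave the arm flat on its pin, and leave the other things where they are.

Things in the scene. Friction and masses are not known exactly. Their poses are not given: they have to be found in the camera images.
- goniometer: fixed black board 430 x 460 x 10 mm on the bench, engraved with white ticks. Origin: on the pin axis at bench height. The board reaches 365 mm to -x (towards the robot), 65 mm to +x and 230 mm either way in y. Over its 12 mm pin sits a black specimen stage, 48 mm across, 29 to 35 mm above the bench (clear block on it up to 45 mm), which keeps the arm's eye captive.
- pin (a point): point on the pin axis at the board's top surface, 10 mm above the bench; the arm turns about the vertical through it. The grey L-shaped stop block (30 mm high, black knob up to 44 mm) is fixed on the board 228 to 345 mm from the pin, on the clockwise side of the arm; where along the arc differs by up to 0.4 rad between runs and is not reported: find it by feel or by eye.
- light_arm: loose flat aluminium arm, 25 mm wide, 16 mm thick, about 0.4 kg, lying on the board; only its eye on the pin and friction hold it (1 to 2 N to slide). Origin: eye centre, underside; +x runs along the arm to its square end 300 mm from the pin, z up. It must turn clockwise seen from above (yaw decreases) by 0.3 to 1.1 rad to be home, so its -y side leads and its +y side is pushed.
- push_side (a point): point on the arm's +y side, at mid thickness, 215 mm from the pin: a good place to push. Anywhere 170 to 260 mm from the pin will do; nearer the free end the catch is in the way of a finger.
- lamp (a point): centre of the small black lamp fixed on the arm, 120 mm from the pin, 40 mm above the arm's underside; it spans 95 to 144 mm from the pin, is 31 mm across and reaches 56 mm above the arm's underside.
- plunger (a joint): how far the 10 mm steel spring plunger in the stop block is pressed in, m: 0 free, about 0.0035 with the arm latched, bottom 0.0125. It meets the arm's -y side 252 mm from the pin and pushes back with 1 N at first touch, 7 N at 0.004, 15 N at 0.009. Beyond the catch only this spring resists: at 215 mm from the pin the push rises past 10 to 13 N at the snap and 15 N at 0.007.
- catch (a joint): how far the spring catch in the stop block is pushed outwards from the pin, m: 0 sprung in (before and after), 0.005 as the arm rides over it. The arm's end meets its sloping tooth about 0.15 rad before home; that takes up to about 11 N at 215 mm from the pin, then 4 to 6 N: not yet the stop. It snaps in behind the arm's +y side when the plunger is in by about 0.004.
- petri_dish: bystander: clear round dish, 60 mm across, 14 mm high, on the board beyond the stop; origin at the centre of its underside.
- objective: bystander: brass microscope objective, 28 mm across, 42 mm high, standing on the board; origin at the centre of its underside.
- filter_puck: bystander: dark steel puck 44 mm across with a stub, 34 mm high, standing on the board at the side from which the arm starts; origin at the centre of its underside.

How it is judged:
By the outcome, as a careful person would: the job done as asked, in the order asked, and still so for the second after the job is handed in, with the robot touching nothing.
It also fails if it takes over 58 s, if anything falls off the work surface, if the arm or the gripper's body presses on something with over 40 N, if the wrist force passes 120 N, or if a joint passes its speed limit or range.

### The arm

A 6-joint arm with a two-finger parallel gripper is mounted at the origin on the work surface. World frame = base frame: x ahead of the robot, y to its left, z up, the work surface at z = 0. Lengths are in m, angles in rad, forces in N, time in s.
With the tool pointing down it reaches from about 0.4 to 0.825 m from the base axis. Payload 7 kg.
Tool frame: the origin (TCP) lies midway between the tips of the shut fingers; the grasp point (between the pads) lies 19 mm behind it; z points along the fingers, y is the line along which they close (so a half turn about z gives the same grasp; the last joint's range is limited). The gripper opens to 88 mm and grips with 3 to 60 N. Pads are 19 mm wide; open, the fingers measure 130 mm over their backs; the gripper's body (78 mm by 193 mm) begins 47 mm behind the grasp point.
Start: joints at [1.517, 0.359, 0.012, 0, -1.224, -0.288], TCP at [0.226, 0.636, 0.227] pointing down, gripper open.
Joint ranges: [-3.07, 3.07], [-1.43, 2.12], [-1.02, 1.25], [-3.03, 1.67], [-3.05, -0], [-3.03, 3.03]. Speed limits (rad/s): [2.39, 2.39, 3.01, 3.14, 3.14, 3.14].

### API

Orientations are given as [roll, pitch, yaw] about the fixed x, y, z axes, in that order (R = Rz(yaw) Ry(pitch) Rx(roll)).
In Python, from station import arm gives the robot as it stands. The module is installed in compiled form; this text tells all that it offers.
- The arm moves only by the tool carry_out, never from a script. Its argument "commands" is a list of rows, each a list of 4 numbers: the shift along the world's x, y, z in units of 50 mm (1.0 is 50 mm), then the turn about the world's z in units of 6 degrees (1.0 is 6 degrees). A call has exactly 10 rows; each row is the pose to reach, as a shift and turn from the pose commanded when the call began; what a row does not reach only later rows make up. A row lasts 1/8 s, in which the tool goes at most 62.5 mm and 10.7 degrees, less where a joint would pass 70% of its speed; a pose out of reach is approached as far as the arm can. A call with a gripper value outside its range is refused whole. "claw" is the closure, from 0 (fully open) to 1 (shut), set as the call begins (left out, the last holds). The fingers move at their own pace and stop on an object; "force" is the grip in N (left out, the last holds). Time passes only in rows, so rows that repeat a pose let the fingers close, or fill a call up. It gives the time, the measured TCP pose, the force, the opening and the grip force at its end, in the units of the state.
- arm.get_state(): the state, without advancing time (a new reading comes with each control period).
- arm.grab_frame(name): name is "scene" or "side" or "wrist"; returns a dict with "pixels" (384x512x3 uint8, red, green, blue), "fx", "fy", "cx", "cy" (pixels), "eye" and "orientation" of the camera in the world. Camera axes: x right, y down, z forward; pixel columns grow to the right and rows downward; lengths in m; the calibration is good to about 2 mm. A picture is of the moment at which its call begins. There is no depth.
- arm.job_done(): hands the job in; it is judged then, once.
Trained networks look in a picture, given as the dict that the camera call returned (one of the last four; its "shot" number tells which), for a name from the list of things; names that differ only in an ending like _2 or _b are one class to them, and where a whole thing is asked for, a point or a joint stands for the part that bears it (a point fixed in the world has none). Each returns a list of dicts, best first, with "conf" (0 to 1); they miss things now and then, are a little off and sometimes report something else, mostly with a low value. They report only what shows in the picture. A call takes as long as a camera call.
- arm.regions_of(picture, query): "pixels" (384x512 bool, what is visible of it) and "uv" ([column, row] in pixels, amid what is visible of it).
- arm.mark_of(picture, query): "uv" ([column, row] in pixels: a listed point, or the origin of a listed thing).
The state is a dict: "t": time; "q": joint angles; "qd": joint speeds; "joint_efforts": joint torques, N m; "eef_pos": TCP position; "ee_rot": TCP orientation; "force": force on the tool from outside, world axes, zero at the start; "moment": the same for the moment, N m; "width": finger opening in m; "gripper_force": force on a finger pad.
Only numpy, scipy, OpenCV 4.12 (cv2) and the standard library are available. Lean on these libraries where they do the work, as an engineer would, in place of code of your own. Each camera call takes 0.05 s, during which the arm holds its last target. There are 200 camera calls.

## Working session

There is one attempt and no reset: what is moved stays moved. The work goes in short steps, Python scripts to look and compute and a tool call to move; the robot and the scene stay as the last step left them, time stands still between calls to the robot, and variables do not carry over. Pictures are saved under pics/ and viewed, at most 10 in all, crops included, and the job is handed in when it is done.

Besides the shell and the picture viewer there is one more tool, called after "Call:" in YAML: its name, and indented under it one key for each argument. carry_out: Moves the arm, as the interface text tells. Its arguments: {"type":"object","properties":{"commands":{"type":"array","items":{"type":"array","items":{"type":"number"}}},"claw":{"type":"number"},"force":{"type":"number"}},"required":["commands"]}

```bash
mkdir -p pics
cat > h.py <<'E'
import numpy as np, cv2
from scipy.spatial.transform import Rotation as Ro
from station import arm
def Rc(f):
    o=np.array(f["orientation"],float)
    return o if o.shape==(3,3) else (Ro.from_euler('xyz',o).as_matrix() if o.size==3 else Ro.from_quat(o).as_matrix())
def onz(f,uv,z):
    d=Rc(f)@np.array([(uv[0]-f["cx"])/f["fx"],(uv[1]-f["cy"])/f["fy"],1.]); e=np.array(f["eye"])
    return e+d*(z-e[2])/d[2]
def proj(f,p):
    c=Rc(f).T@(np.array(p)-f["eye"]); return [c[0]/c[2]*f["fx"]+f["cx"],c[1]/c[2]*f["fy"]+f["cy"]]
def save(f,n): cv2.imwrite(f"pics/{n}.png",f["pixels"][:,:,::-1])
E
python3 - <<'E'
from h import *
np.set_printoptions(precision=4,suppress=True)
s=arm.get_state(); print(s)
for c in ["scene","side"]:
    f=arm.grab_frame(c); save(f,c+"0"); print(c,f["eye"],f["orientation"],f["fx"])
    for q,z in [("goniometer",0),("pin",.01),("light_arm",.01),("push_side",.018),("lamp",.05),("objective",.01),("petri_dish",.01),("filter_puck",.01)]:
        for m in arm.mark_of(f,q)[:2]: print(q,m["conf"],np.array(m["uv"]),onz(f,m["uv"],z))
E
```

```text
{'t': 0.0, 'q': array([ 1.5171,  0.3594,  0.011 , -0.0003, -1.2241, -0.2881]), 'qd': array([-0.0008,  0.0009,  0.0022,  0.0002, -0.0004, -0.0016]), 'joint_efforts': array([  0.0001, -58.272 ,  29.3043,   6.9967,   0.0068,  -0.0002]), 'eef_pos': array([0.2261, 0.6355, 0.2256]), 'ee_rot': array([ 3.1399, -0.0002, -0.3419]), 'force': array([-0.6529, -0.9105, -0.4355]), 'moment': array([-0.0143,  0.0312,  0.0377]), 'gripper_force': 0.0, 'width': 0.08798893299232384}
scene [1.2908 0.1742 0.5059] [-2.1793 -0.0234  1.846 ] 443.4488218081583
goniometer 0.94 [196.3 244.9] [ 0.773  -0.0626  0.    ]
pin 0.78 [196.5 235.5] [ 0.761  -0.0665  0.01  ]
light_arm 0.77 [198.  237.7] [ 0.7655 -0.0619  0.01  ]
push_side 0.7 [188.4 171.9] [ 0.5903 -0.1524  0.018 ]
push_side 0.64 [196.1 237.4] [ 0.7742 -0.0614  0.018 ]
lamp 0.55 [197.  178.9] [ 0.6538 -0.1064  0.05  ]
objective 0.58 [289.1 227. ] [0.6915 0.0796 0.01  ]
petri_dish 0.77 [311.  211.5] [0.6356 0.1088 0.01  ]
filter_puck 0.62 [ 94.8 212.3] [ 0.7559 -0.2648  0.01  ]
side [0.4245 0.3678 0.5748] [-2.4768 -0.0181 -2.5522] 366.07413661521304
goniometer 0.89 [222.9 157.4] [ 0.7649 -0.0506  0.    ]
pin 0.76 [221.9 154.7] [ 0.7653 -0.0484  0.01  ]
pin 0.66 [224.  148.3] [ 0.7729 -0.0661  0.01  ]
light_arm 0.71 [225.  149.6] [ 0.7688 -0.0642  0.01  ]
push_side 0.73 [324.9 154.5] [ 0.5834 -0.166   0.018 ]
lamp 0.59 [282.4 143.2] [ 0.6597 -0.1144  0.05  ]
lamp 0.19 [327.3 154.3] [ 0.5706 -0.1385  0.05  ]
objective 0.62 [206.2 211.8] [0.7021 0.0858 0.01  ]
objective 0.6 [225.4 147.5] [ 0.7719 -0.0697  0.01  ]
petri_dish 0.9 [225.4 240.2] [0.6366 0.1146 0.01  ]
filter_puck 0.52 [279.3 104.5] [ 0.751  -0.2598  0.01  ]
```

View pics/scene0.png

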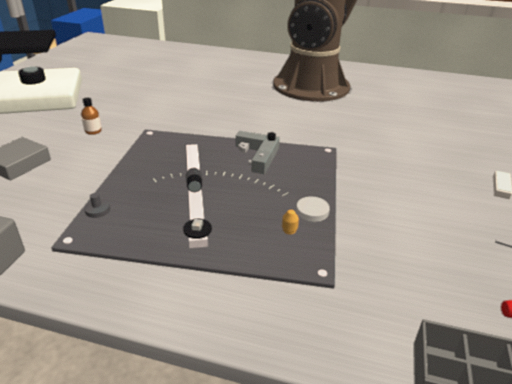

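View pics/side0.png

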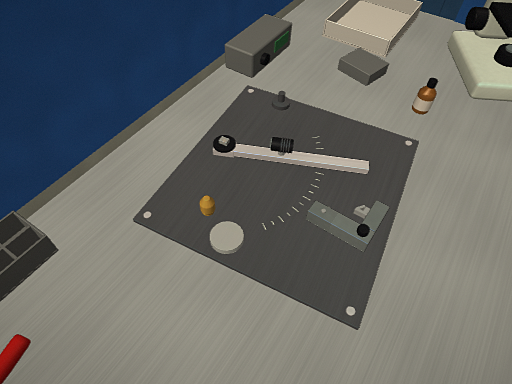

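The scene shows the arm from the pin (198,235) to its free end (192,148). The L-shaped stop is at (260,150), towards +y. In the side view the arm's end is at (367,166) and the stop runs (310,210)-(362,240)-(385,207). The detections agree, so next I'll get the angles and the plunger position.

Run:
```python
from h import *
np.set_printoptions(precision=4,suppress=True)
f=arm.grab_frame("side")
g=arm.grab_frame("scene")
pin=np.array([.768,-.063])
for n,fr,uv,z in [("end",f,(367,166),.026),("end",g,(192.5,147),.026),("eyeend s",f,(215,152),.026)]:
    p=onz(fr,uv,z); d=p[:2]-pin; print(n,p,np.hypot(*d),np.degrees(np.arctan2(d[1],d[0]))%360)
for fr in (f,g):
  for q,z in (("plunger",.018),("catch",.02),("push_side",.018)):
    for m in arm.mark_of(fr,q)[:2]:
        p=onz(fr,m["uv"],z); d=p[:2]-pin; print(q,m["conf"],np.array(m["uv"]),p,np.hypot(*d),np.degrees(np.arctan2(d[1],d[0]))%360)
  r=arm.regions_of(fr,"light_arm")[0]; ys,xs=np.nonzero(r["pixels"]); P=np.array([onz(fr,(x,y),.026)[:2] for x,y in zip(xs,ys)])
  w,v=np.linalg.eigh(np.cov(P.T)); print("arm axis deg",np.degrees(np.arctan2(v[1,1],v[0,1]))%180, P.mean(0))
a=cv2.resize(f["pixels"][120:260,200:420],None,fx=3,fy=3,interpolation=cv2.INTER_CUBIC)
cv2.imwrite("pics/crop.png",a[:,:,::-1])
for uv in [(310,210),(318,203),(362,240),(385,207),(360,209)]:
    p=onz(f,uv,.04 if False else .03); d=p[:2]-pin; print(uv,p,np.hypot(*d),np.degrees(np.arctan2(d[1],d[0]))%360)
```

```text
end [ 0.4964 -0.1783  0.026 ] 0.2950748834527325 203.00089148302234
end [ 0.5051 -0.1779  0.026 ] 0.28688993678530905 203.61556888765975
eyeend s [ 0.772  -0.0346  0.026 ] 0.028668006004206815 82.0752924545703Traceback (most recent call last):
  File "<stdin>", line 10, in <module>
ValueError: it knows: filter_puck, goniometer, lamp, light_arm, objective, petri_dish, pin, push_side
```

Run:
```python
from h import *
np.set_printoptions(precision=4,suppress=True)
f=arm.grab_frame("side")
g=arm.grab_frame("scene")
pin=np.array([.768,-.063])
def rep(n,p): d=p[:2]-pin; print(n,p,np.hypot(*d),np.degrees(np.arctan2(d[1],d[0]))%360)
for fr in (f,g):
  r=arm.regions_of(fr,"light_arm")[0]
  ys,xs=np.nonzero(r["pixels"]); P=np.array([onz(fr,(x,y),.024)[:2] for x,y in zip(xs,ys)])
  w,v=np.linalg.eigh(np.cov(P.T)); print("arm axis deg",r["conf"],np.degrees(np.arctan2(v[1,1],v[0,1]))%180, P.mean(0))
for uv in [(310,210),(318,203),(362,240),(385,207),(360,209)]: rep(uv,onz(f,uv,.03))
for uv in [(237,133),(271,136),(279,140),(265,160),(245,146)]: rep(uv,onz(g,uv,.03))
a=cv2.resize(f["pixels"][120:260,200:420],None,fx=3,fy=3,interpolation=cv2.INTER_CUBIC)
cv2.imwrite("pics/crop.png",a[:,:,::-1])
```

```text
arm axis deg 0.73 23.683016021555602 [ 0.6292 -0.1215]
arm axis deg 0.6 24.329408902203454 [ 0.6489 -0.116 ]
(310, 210) [ 0.5396 -0.0139  0.03  ] 0.23366180263758712 167.873887760305
(318, 203) [ 0.5348 -0.0363  0.03  ] 0.23473735519296643 173.4601145447404
(362, 240) [ 0.4359 -0.009   0.03  ] 0.3364239370996506 170.7668687073632
(385, 207) [ 0.4287 -0.0982  0.03  ] 0.34112715676386307 185.92575069406038
(360, 209) [ 0.465  -0.0678  0.03  ] 0.30302724220508287 180.91241425130175
(237, 133) [ 0.419  -0.1031  0.03  ] 0.3513007727632242 186.5589311195249
(271, 136) [ 0.4086 -0.0249  0.03  ] 0.3614211941330824 173.95649709923586
(279, 140) [ 0.4215 -0.0031  0.03  ] 0.35161772087690807 170.19666589507645
(265, 160) [ 0.516 -0.011  0.03 ] 0.25732923701663785 168.33576238323025
(245, 146) [ 0.4718 -0.0679  0.03  ] 0.29619300219986006 180.94911563688683
```

View pics/crop.png

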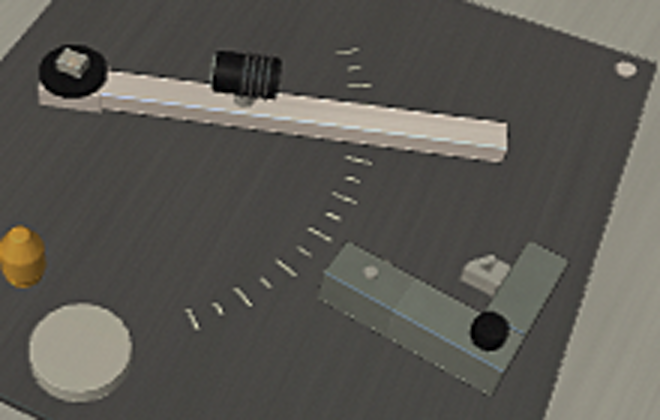

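The side crop shows the stop's long leg at about 177 deg, the catch tooth at about 181 deg and 300 mm from the pin, and the arm at about 203.7 deg. The arm therefore swings roughly 0.45 rad. I'll shut the fingers and go behind the arm's +y side.

Call:
carry_out:
  commands:
    - [0.6,-0.9,0,-0.7]
    - [1.2,-1.8,0,-1.4]
    - [1.8,-2.7,0,-2.1]
    - [2.4,-3.6,0,-2.8]
    - [3.0,-4.5,0,-3.5]
    - [3.6,-5.4,0,-4.2]
    - [4.2,-6.3,0,-4.9]
    - [4.8,-7.2,0,-5.6]
    - [5.4,-8.1,0,-6.3]
    - [6,-9,0,-7]
  claw: 1
  force: 30

```text
t: 2.45
eef_pos: [0.5271, 0.1844, 0.227]
ee_rot: [-3.141, 0.0, -1.077]
force: [1.0, 0.3, 0.1]
width: 0.0005
gripper_force: 0.0
```

Call:
carry_out:
  commands:
    - [0.1,-0.8,0,-0.08]
    - [0.3,-1.7,0,-0.16]
    - [0.4,-2.6,0,-0.24]
    - [0.6,-3.5,0,-0.32]
    - [0.7,-4.4,0,-0.4]
    - [0.9,-5.3,0,-0.48]
    - [1.1,-6.2,0,-0.56]
    - [1.2,-7.0,0,-0.64]
    - [1.3,-7.6,0,-0.72]
    - [1.3,-7.6,0,-0.78]

```text
t: 3.7
eef_pos: [0.5912, -0.196, 0.2261]
ee_rot: [3.141, 0.0, -1.159]
force: [0.2, 0.4, -0.6]
width: 0.0005
gripper_force: 0.0
```

Call:
carry_out:
  commands:
    - [0,0,-0.6,0]
    - [0,0,-1.2,0]
    - [0,0,-1.8,0]
    - [0,0,-2.4,0]
    - [0,0,-2.9,0]
    - [0,0,-3.4,0]
    - [0,0,-3.8,0]
    - [0,0,-4.0,0]
    - [0,0,-4.15,0]
    - [0,0,-4.2,0]

```text
t: 4.95
eef_pos: [0.5914, -0.1939, 0.0166]
ee_rot: [-3.141, -0.0, -1.156]
force: [0.7, -0.2, -0.5]
width: 0.0001
gripper_force: 0.0
```

Run:
```python
from h import *
s=arm.get_state(); print(s["t"],s["eef_pos"],s["force"])
f=arm.grab_frame("side"); cv2.imwrite("pics/s1.png",f["pixels"][:,:,::-1])
pin=np.array([.768,-.063]); p0=s["eef_pos"][:2]
# plan: arm angle a, tcp at pin+0.215u+0.022*(+y arm)
for k in range(0,31,3):
    a=np.radians(203.7-k); u=np.array([np.cos(a),np.sin(a)]); n=np.array([-u[1],u[0]])
    print(203.7-k, pin+.215*u+.022*n, (pin+.215*u+.022*n-p0)/.05)
```

```text
4.95 [ 0.5914231  -0.19388361  0.01662762] [ 0.70048745 -0.18830118 -0.4729647 ]
203.7 [ 0.57997539 -0.16956335] [-0.22895415  0.48640528]
200.7 [ 0.57465598 -0.15957686] [-0.33534242  0.68613506]
197.7 [ 0.56986651 -0.14932566] [-0.43113184  0.89115905]
194.7 [ 0.56562011 -0.13883785] [-0.51605986  1.10091529]
191.7 [ 0.56192842 -0.12814217] [-0.5898937   1.31482886]
188.7 [ 0.55880155 -0.11726794] [-0.65243097  1.53231342]
185.7 [ 0.55624809 -0.10624497] [-0.70350028  1.75277289]
182.7 [ 0.55427502 -0.09510346] [-0.74296165  1.97560298]
179.7 [ 0.55288776 -0.08387397] [-0.7707069   2.20019294]
176.7 [ 0.5520901  -0.07258725] [-0.78666     2.42592718]
173.7 [ 0.55188424 -0.06127426] [-0.79077723  2.65218698]
```

View pics/s1.png

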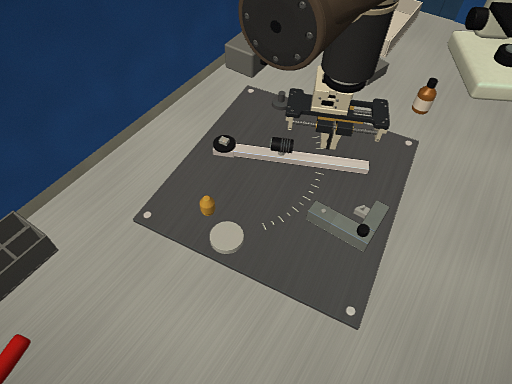

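The shut fingers are at (330,140), beside the arm's +y side about 215 mm from the pin, and nothing is touched. I'll make contact and sweep along the arc.

Call:
carry_out:
  commands:
    - [-0.12,0.25,0,0]
    - [-0.23,0.48,0,0]
    - [-0.26,0.55,0,-0.17]
    - [-0.3,0.62,0,-0.33]
    - [-0.33,0.69,0,-0.5]
    - [-0.38,0.79,0,-0.75]
    - [-0.43,0.89,0,-1.0]
    - [-0.47,1.0,0,-1.25]
    - [-0.52,1.1,0,-1.5]
    - [-0.52,1.1,0,-1.5]

```text
t: 6.25
eef_pos: [0.5648, -0.1384, 0.0164]
ee_rot: [3.141, 0.001, -1.314]
force: [0.8, 0.4, 0.6]
width: 0.0005
gripper_force: 0.0
```

```bash
cat > look.py <<'E'
from h import *
import sys
s=arm.get_state(); print(s["t"],s["eef_pos"],s["ee_rot"],s["force"])
f=arm.grab_frame("side"); a=cv2.resize(f["pixels"][90:270,190:420],None,fx=3,fy=3,interpolation=cv2.INTER_CUBIC)
cv2.imwrite(f"pics/{sys.argv[1]}.png",a[:,:,::-1])
for r in arm.regions_of(f,"light_arm")[:1]:
  ys,xs=np.nonzero(r["pixels"]); P=np.array([onz(f,(x,y),.024)[:2] for x,y in zip(xs,ys)])
  w,v=np.linalg.eigh(np.cov(P.T)); print("arm axis deg",r["conf"],np.degrees(np.arctan2(v[1,1],v[0,1]))%180)
E
python3 look.py s2
```

```text
6.25 [ 0.56482027 -0.1383896   0.01637799] [ 3.14117230e+00  5.34113294e-04 -1.31379606e+00] [0.79149992 0.41547739 0.62279837]
arm axis deg 0.55 13.515096091388642
```

View pics/s2.png

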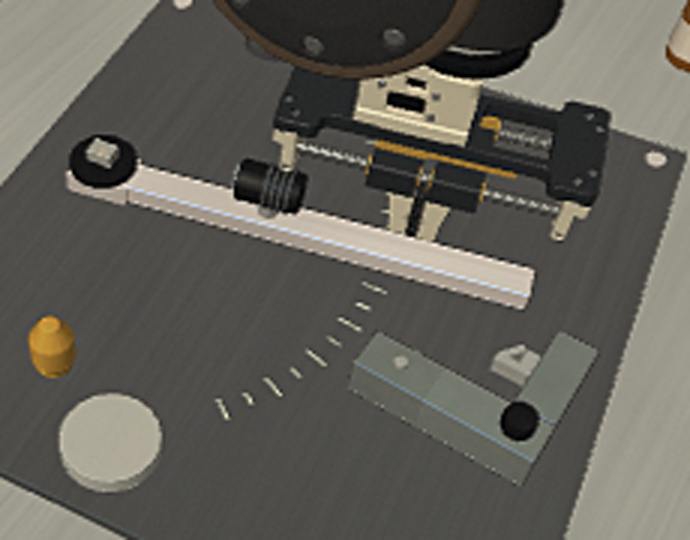

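The arm follows the fingers and is now at about 194 deg, with the finger contact at (410,225) in the crop. I'll continue more slowly towards the catch.

Call:
carry_out:
  commands:
    - [-0.02,0.05,0,-0.12]
    - [-0.04,0.11,0,-0.25]
    - [-0.06,0.16,0,-0.37]
    - [-0.08,0.21,0,-0.5]
    - [-0.09,0.27,0,-0.62]
    - [-0.11,0.32,0,-0.75]
    - [-0.12,0.37,0,-0.87]
    - [-0.13,0.41,0,-0.95]
    - [-0.14,0.43,0,-1.0]
    - [-0.14,0.43,0,-1.0]

```text
t: 7.6
eef_pos: [0.5584, -0.1174, 0.0166]
ee_rot: [-3.141, 0.0, -1.418]
force: [-0.2, 0.5, 0.6]
width: 0.0005
gripper_force: 0.0
```

Call:
carry_out:
  commands:
    - [-0.01,0.03,0,-0.06]
    - [-0.02,0.06,0,-0.12]
    - [-0.02,0.09,0,-0.18]
    - [-0.03,0.11,0,-0.25]
    - [-0.03,0.13,0,-0.3]
    - [-0.04,0.15,0,-0.35]
    - [-0.04,0.17,0,-0.4]
    - [-0.05,0.19,0,-0.45]
    - [-0.05,0.22,0,-0.5]
    - [-0.05,0.22,0,-0.5]

```text
t: 8.85
eef_pos: [0.5557, -0.1065, 0.0166]
ee_rot: [3.142, -0.0, -1.471]
force: [-0.4, -2.4, 0.8]
width: 0.0005
gripper_force: 0.9
```

Call:
carry_out:
  commands:
    - [0,0.02,0,-0.03]
    - [-0.01,0.03,0,-0.06]
    - [-0.01,0.05,0,-0.1]
    - [-0.01,0.06,0,-0.13]
    - [-0.02,0.08,0,-0.16]
    - [-0.02,0.09,0,-0.2]
    - [-0.02,0.1,0,-0.22]
    - [-0.02,0.11,0,-0.25]
    - [-0.02,0.11,0,-0.25]
    - [-0.02,0.11,0,-0.25]

```text
t: 10.1
eef_pos: [0.555, -0.1027, 0.0168]
ee_rot: [3.142, -0.002, -1.497]
force: [1.3, -13.5, 2.1]
width: 0.0007
gripper_force: 6.8
```

Call:
carry_out:
  commands:
    - [0,0.02,0,-0.03]
    - [-0.01,0.03,0,-0.06]
    - [-0.01,0.05,0,-0.1]
    - [-0.01,0.06,0,-0.13]
    - [-0.02,0.08,0,-0.16]
    - [-0.02,0.09,0,-0.2]
    - [-0.02,0.1,0,-0.22]
    - [-0.02,0.11,0,-0.25]
    - [-0.02,0.11,0,-0.25]
    - [-0.02,0.11,0,-0.25]

```text
t: 11.35
eef_pos: [0.5538, -0.0956, 0.0166]
ee_rot: [-3.142, 0.0, -1.523]
force: [-0.0, 0.3, 0.0]
width: 0.0007
gripper_force: 0.0
```

The force rose to 13 N and then dropped, so the catch tooth has started to ride. I'll keep pushing in small steps.

Call:
carry_out:
  commands:
    - [0,0.02,0,-0.03]
    - [0,0.03,0,-0.06]
    - [-0.01,0.05,0,-0.1]
    - [-0.01,0.06,0,-0.13]
    - [-0.01,0.08,0,-0.16]
    - [-0.01,0.09,0,-0.2]
    - [-0.01,0.1,0,-0.22]
    - [-0.01,0.11,0,-0.25]
    - [-0.01,0.11,0,-0.25]
    - [-0.01,0.11,0,-0.25]

```text
t: 12.6
eef_pos: [0.553, -0.0903, 0.0166]
ee_rot: [3.141, -0.0, -1.549]
force: [1.1, -5.3, 1.2]
width: 0.0001
gripper_force: 2.5
```

```bash
python3 look.py s3
```

```text
12.6 [ 0.55301299 -0.0903255   0.01658657] [ 3.14114364e+00 -2.75551647e-04 -1.54929167e+00] [ 1.06422967 -5.25242231  1.16838778]
arm axis deg 0.67 0.36355738309677577
```

View pics/s3.png

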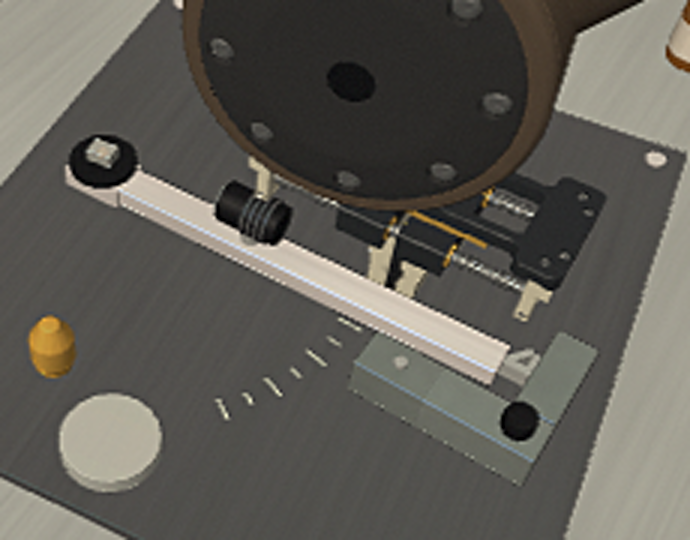

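The arm's end (505,360 in the crop) is riding over the catch tooth at (525,360), and the plunger isn't reached yet. Force is 5 N, as expected for the ride.

Call:
carry_out:
  commands:
    - [0,0.02,0,-0.03]
    - [0,0.03,0,-0.06]
    - [0,0.05,0,-0.1]
    - [-0.01,0.06,0,-0.13]
    - [-0.01,0.08,0,-0.16]
    - [-0.01,0.09,0,-0.2]
    - [-0.01,0.1,0,-0.22]
    - [-0.01,0.11,0,-0.25]
    - [-0.01,0.11,0,-0.25]
    - [-0.01,0.11,0,-0.25]

```text
t: 13.95
eef_pos: [0.5523, -0.0849, 0.0165]
ee_rot: [3.141, -0.0, -1.576]
force: [-0.0, -6.0, 0.5]
width: 0.0003
gripper_force: 2.7
```

Call:
carry_out:
  commands:
    - [0,0.01,0,-0.02]
    - [0,0.02,0,-0.04]
    - [0,0.03,0,-0.06]
    - [0,0.04,0,-0.08]
    - [0,0.05,0,-0.1]
    - [0,0.06,0,-0.12]
    - [0,0.07,0,-0.14]
    - [0,0.07,0,-0.16]
    - [0,0.07,0,-0.16]
    - [0,0.07,0,-0.16]

```text
t: 15.2
eef_pos: [0.5521, -0.0819, 0.0165]
ee_rot: [3.14, -0.001, -1.592]
force: [-0.3, -8.2, 0.7]
width: 0.0006
gripper_force: 4.1
```

Call:
carry_out:
  commands:
    - [0,0.01,0,-0.02]
    - [0,0.01,0,-0.02]
    - [0,0.02,0,-0.04]
    - [0,0.02,0,-0.04]
    - [0,0.03,0,-0.06]
    - [0,0.03,0,-0.06]
    - [0,0.04,0,-0.08]
    - [0,0.04,0,-0.08]
    - [0,0.04,0,-0.08]
    - [0,0.04,0,-0.08]

```text
t: 16.45
eef_pos: [0.5519, -0.0804, 0.0166]
ee_rot: [3.14, -0.001, -1.601]
force: [0.4, -10.9, 1.2]
width: 0.0007
gripper_force: 5.6
```

Call:
carry_out:
  commands:
    - [0,0.01,0,-0.01]
    - [0,0.01,0,-0.02]
    - [0,0.02,0,-0.03]
    - [0,0.02,0,-0.04]
    - [0,0.03,0,-0.05]
    - [0,0.03,0,-0.06]
    - [0,0.03,0,-0.06]
    - [0,0.03,0,-0.06]
    - [0,0.03,0,-0.06]
    - [0,0.03,0,-0.06]

```text
t: 17.7
eef_pos: [0.5517, -0.0788, 0.0165]
ee_rot: [3.14, -0.001, -1.607]
force: [0.2, -10.1, 2.2]
width: 0.0004
gripper_force: 5.2
```

```bash
python3 look.py s4
```

```text
17.7 [ 0.5516641  -0.07878706  0.01653358] [ 3.13953763e+00 -1.39692024e-03 -1.60697276e+00] [  0.19755314 -10.11576036   2.24846806]
arm axis deg 0.82 179.4548216830554
```

View pics/s4.png

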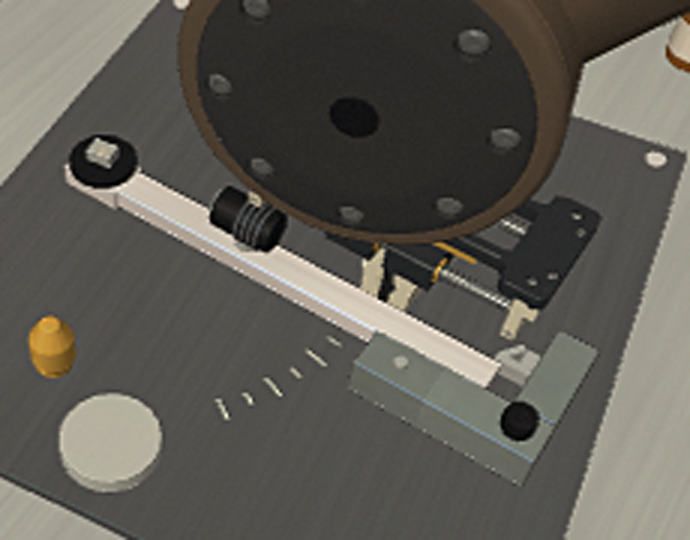

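The force dipped while the arm advanced, and the catch at (515,360) looks sprung back in, so it may have snapped. I'll push a little more to be sure, still well below the 15 N mark.

Call:
carry_out:
  commands:
    - [0,0.01,0,-0.01]
    - [0,0.01,0,-0.01]
    - [0,0.02,0,-0.02]
    - [0,0.02,0,-0.03]
    - [0,0.03,0,-0.04]
    - [0,0.03,0,-0.04]
    - [0,0.03,0,-0.04]
    - [0,0.03,0,-0.04]
    - [0,0.03,0,-0.04]
    - [0,0.03,0,-0.04]

```text
t: 19.05
eef_pos: [0.5515, -0.0776, 0.0165]
ee_rot: [3.139, -0.002, -1.611]
force: [-1.5, -11.8, 2.9]
width: 0.0004
gripper_force: 6.3
```

Call:
carry_out:
  commands:
    - [0,0.01,0,-0.01]
    - [0,0.01,0,-0.01]
    - [0,0.02,0,-0.02]
    - [0,0.02,0,-0.03]
    - [0,0.02,0,-0.03]
    - [0,0.02,0,-0.03]
    - [0,0.02,0,-0.03]
    - [0,0.02,0,-0.03]
    - [0,0.02,0,-0.03]
    - [0,0.02,0,-0.03]

```text
t: 20.3
eef_pos: [0.5514, -0.0769, 0.0165]
ee_rot: [3.139, -0.002, -1.614]
force: [-1.5, -15.0, 2.8]
width: 0.0002
gripper_force: 7.0
```

Call:
carry_out:
  commands:
    - [0,-0.02,0,0]
    - [0,-0.04,0,0]
    - [0,-0.06,0,0]
    - [0,-0.08,0,0]
    - [0,-0.1,0,0]
    - [0,-0.12,0,0]
    - [0,-0.14,0,0]
    - [0,-0.16,0,0]
    - [0,-0.16,0,0]
    - [0,-0.16,0,0]

```text
t: 21.55
eef_pos: [0.5528, -0.083, 0.0166]
ee_rot: [-3.142, 0.0, -1.614]
force: [-0.5, 0.1, 0.3]
width: 0.0004
gripper_force: 0.0
```

There's no force at y = -0.083, so the arm has stayed put. I'll back off, lift clear and check.

Call:
carry_out:
  commands:
    - [0,-0.3,0,0]
    - [0,-0.7,0,0]
    - [0,-1.1,0,0]
    - [0,-1.2,0.5,0]
    - [0,-1.2,1.3,0]
    - [0,-1.2,2.2,0]
    - [0,-1.2,3.1,0]
    - [0,-1.5,4,0]
    - [0,-2.3,4.2,0]
    - [0,-3,4.2,0]

```text
t: 22.8
eef_pos: [0.5529, -0.2354, 0.2283]
ee_rot: [-3.139, -0.0, -1.615]
force: [0.1, 0.7, -0.6]
width: 0.0004
gripper_force: 0.0
```

```bash
python3 look.py s5
python3 - <<'E'
from h import *
g=arm.grab_frame("scene"); a=cv2.resize(g["pixels"][100:280,70:360],None,fx=2.7,fy=2.7,interpolation=cv2.INTER_CUBIC)
cv2.imwrite("pics/s6.png",a[:,:,::-1])
for q,z in [("objective",.01),("petri_dish",.01),("filter_puck",.01)]:
    for m in arm.mark_of(g,q)[:1]: print(q,m["conf"],onz(g,m["uv"],z))
E
```

```text
22.8 [ 0.55292984 -0.23541412  0.22833824] [-3.13864950e+00 -2.29184495e-04 -1.61451988e+00] [ 0.12413381  0.72949431 -0.60185784]
arm axis deg 0.7 178.82188467117257
objective 0.89 [0.69294834 0.08417276 0.01      ]
petri_dish 0.57 [0.63355922 0.1130875  0.01      ]
filter_puck 0.69 [ 0.76486275 -0.2543803   0.01      ]
```

View pics/s5.png

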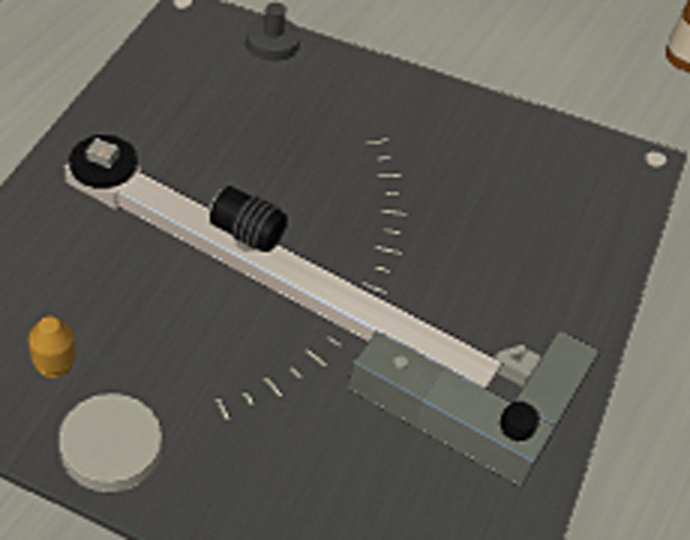

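View pics/s6.png

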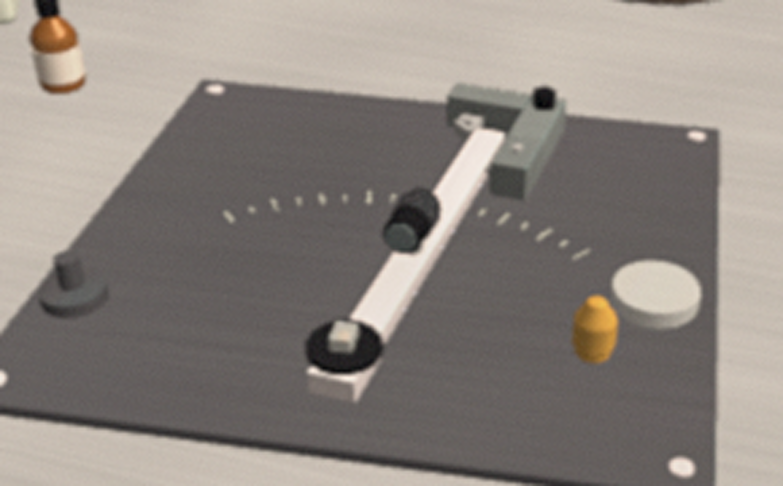

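The arm lies along the stop at about 178.5 deg and the bystanders haven't moved. I'll measure whether the catch is back in by comparing the pictures before (s2), during the ride (s3) and now (s5).

Run:
```python
import cv2,numpy as np
I={n:cv2.imread(f"pics/{n}.png",0) for n in ("s2","s3","s4","s5")}
for (x0,x1,y0,y1) in [(506,532,340,368),(502,530,340,362)]:
  t=I["s2"][y0:y1,x0:x1]
  for n in ("s3","s4","s5"):
    r=cv2.matchTemplate(I[n][y0-15:y1+15,x0-15:x1+15],t,cv2.TM_CCOEFF_NORMED); _,v,_,l=cv2.minMaxLoc(r); print(n,v,l[0]-15,l[1]-15)
v=[cv2.resize(I[n][325:395,470:560],None,fx=4,fy=4,interpolation=cv2.INTER_CUBIC)[:, :260] for n in ("s2","s3","s5")]
cv2.imwrite("pics/cmp.png",np.hstack(v))
```

```text
s3 0.9082478284835815 7 4
s4 0.9987891316413879 0 0
s5 0.9994820952415466 0 0
s3 0.9555537700653076 8 4
s4 0.9986676573753357 0 0
s5 0.999539315700531 0 0
```

View pics/cmp.png

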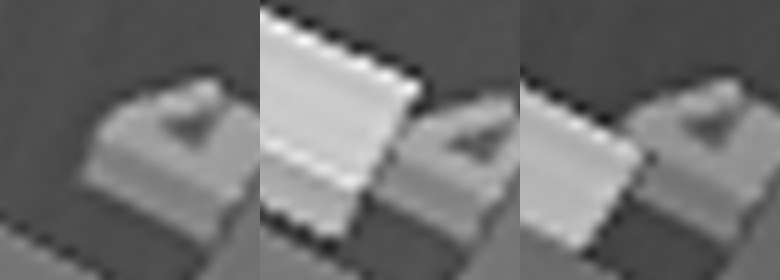

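The comparison shows the catch pushed out by about 8 px during the ride and exactly back in place now, behind the arm's +y side. The arm is latched, so I'll hand the job in.

```bash
python3 -c "
from station import arm
print(arm.job_done())"
```

```text
the job is handed in; nothing more can be done
None
```

The lamp arm is home against the spring plunger with the catch snapped in behind it (checked in the pictures); peak push was about 15 N, the bystanders are where they were, and the job is handed in at about 23 s.

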